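# Lay out the parts of a pendant lamp on their outline pads

## Robot

A 7-joint arm with a two-finger parallel gripper is mounted at the origin on the work surface. World frame = base frame: x ahead of the robot, y to its left, z up, the work surface at z = 0. Lengths are in m, angles in rad, forces in N, time in s.
With the tool pointing down it reaches from about 0.425 to 0.825 m from the base axis. Payload 3.6 kg.
Tool frame: the origin (TCP) lies on the centre line of the jaws, within the pads' length; the fingertips stand 22 mm ahead of it and the grasp point (between the pads) lies 3 mm ahead of it; z points along the fingers, y is the direction in which the jaws open and shut (so a half turn about z gives the same grasp; the last joint's range is limited). The gripper opens to 93 mm and grips with 3 to 60 N. Pads are 15 mm wide; open, the fingers measure 128 mm over their backs; the gripper's body (75 mm by 188 mm) begins 65 mm behind the grasp point.
Start: joints at [1.141, 0.615, -0.013, 1.423, 0.008, 1.103, -0.04], TCP at [0.255, -0.598, 0.241] pointing down, gripper open.
Joint ranges: [-3.12, 3.12], [-0.3, 2.06], [-1.34, 1.32], [0.26, 2.42], [-1.36, 4.5], [0.01, 1.98], [-2.84, 2.84]. Speed limits (rad/s): [2.79, 2.79, 3.14, 3.14, 3.14, 3.14, 3.14].

## Interface

Orientations are given as a unit quaternion [w, x, y, z].
In Python, from plant import ctrl gives the robot as it stands.
- The arm moves only by the tool servo_tool, never from a script. Its argument "motion" is a list of rows, each a list of 3 entries, a list of its own where there are three numbers: the shift along the tool's x, y, z in units of 60 mm (1.0 is 60 mm), then the turn about the tool's z in units of 6 degrees (1.0 is 6 degrees), then the gripper's target within -1 to 1 (shut at 1, half-way at 0, fully open at -1). A call has 1 to 5 rows; each row shifts and turns the commanded pose from where the row before left it, along the tool's axes as they then stand; what a row does not reach is not made up. A row lasts 1/8 s, in which the tool goes at most 62.5 mm and 10.7 degrees, less where a joint would pass 70% of its speed; a pose out of reach is approached as far as the arm can. A call is refused whole if a number of a shift passes 1 or a number of a turn 1, either way. A call with a gripper value outside its range is refused whole. The fingers move at their own pace and stop on an object; "newtons" is the grip in N (left out, the last holds). Time passes only in rows, so rows that do not move let the fingers close. It gives the time, the measured TCP pose, the force and the opening at its end, in the units of the state.
- ctrl.sense(): the state, without advancing time (a new reading comes with each control period).
- ctrl.grab_frame(name): name is "scene" or "top" or "wrist"; returns the picture (384x512x3 uint8, red, green, blue); there is no depth.
- ctrl.camera_info(name): a dict with "intrinsics" (3x3 intrinsics, pixels), "k1" (the pictures are not rectified: a ray, as slopes to the right and down, at radius r is drawn at 1 + k1 r^2 times it, then the intrinsics apply), "pose" (4x4, takes a point from camera to world coordinates). Camera axes: x right, y down, z forward; pixel columns grow to the right and rows downward; lengths in m; the calibration is good to about 2 mm. A picture is of the moment at which its call begins: read the wrist's pose just before it. camera_info takes no time and is no camera call; for the wrist camera it gives the pose at the moment of the call.
- ctrl.hand_in(): hands the job in, once; it reports no verdict.
The state is a dict: "time_s": time; "joint_positions": joint angles; "dq": joint speeds; "effort": joint torques, N m; "position": TCP position; "orientation": TCP orientation; "wrist_force": force on the tool from outside, world axes, zero at the start; "torque": the same for the moment, N m; "opening": finger opening in m.
Only numpy, scipy, OpenCV 4.12 (cv2) and the standard library are available. Lean on these libraries where they do the work, as an engineer would, in place of code of your own. Each camera call takes 0.05 s, during which the arm holds its last target. There are 200 camera calls.

## Task

Lay out the parts for the next pendant lamp: set the wooden globe, the brass ceiling fitting, the black switch block and the aluminium bar each upright on the pad that shows its own shape and colour, centred on the outline, with the block and the bar turned to line up with theirs. Carry them rather than let them drop, let go of everything, and leave the amber glass jar standing where it is.

Things in the scene. Friction and masses are not known exactly. Their poses are not given: they have to be found in the camera images.
- globe: Dark brown turned wooden globe with small dark dimples, 54 mm in diameter (straight band round its waist from 19 to 35 mm height), flat foot 34 mm across, brass cap 18 mm across on top; 57 mm high, 60 to 130 g. (The far larger pale globe at the edge of the bench is not it.) Loose, stands on the bench. Origin at the centre of its underside, z up.
- rose: Brass ceiling fitting: round flange 50 mm in diameter and 6 mm thick at the bottom, with a round stem 26 mm in diameter from 6 to 44 mm height; 110 to 230 g. Loose, stands on the bench. Origin at the centre of its underside, z up.
- block: Black square switch block, 40 x 40 mm and 36 mm high, with a small white rocker (14 x 22 mm, 1.5 mm proud) on top; 50 to 100 g. x and y axes are normal to its sides. Its four turns by 90 degrees count as the same. Loose, stands on the bench. Origin at the centre of its underside, z up.
- bar: Silver aluminium bar, 110 mm long (along its x) by 24 mm wide (y) by 24 mm high, with two dark holes marked on top; 100 to 200 g. Either way round is right. Loose, stands on the bench. Origin at the centre of its underside, z up.
- pad_globe: Round pad, 92 mm in diameter, with a plain dark brown disc 58 mm across in a white outline: the place of the wooden globe. Fixed to the bench; dark blue-grey, 5 mm thick; origin at the centre of its underside (bench level), z up, top at z = 5 mm. The outline is centred on it and flat, nothing to fit into.
- pad_rose: Round pad, 92 mm in diameter, with a brass-yellow disc 54 mm across in a white outline and a second thin white ring (26 mm across) inside it: the place of the brass ceiling fitting. Fixed to the bench; dark blue-grey, 5 mm thick; origin at the centre of its underside (bench level), z up, top at z = 5 mm. The outline is centred on it and flat, nothing to fit into.
- pad_block: Square pad, 84 x 84 mm, with a black square 44 x 44 mm in a white outline, sides along the pad's x and y: the place of the switch block. Fixed to the bench; dark blue-grey, 5 mm thick; origin at the centre of its underside (bench level), z up, top at z = 5 mm. The outline is centred on it and flat, nothing to fit into.
- pad_bar: Oblong pad, 132 mm (x) by 56 mm (y), with a metal-grey rectangle 114 x 28 mm in a white outline, long along x: the place of the aluminium bar. Fixed to the bench; dark blue-grey, 5 mm thick; origin at the centre of its underside (bench level), z up, top at z = 5 mm. The outline is centred on it and flat, nothing to fit into.
- jar: Amber glass jar with a white lid and a paper label, 48 mm in diameter, 62 mm high, 180 g; stands among the parts and pads and must be left alone. Origin at the centre of its underside. The parts, the pads and the jar stand in mixed order, their centres at least 14 cm apart; two small rings (26 mm across, 9 mm high) lie loose between them and do not matter. Nothing else within the working area is higher than 65 mm.
Mind the look-alikes: they are no part of the job. What is shaped like the globe but green is not meant. Several things look just like the bar: the one meant starts farthest to the robot's right.

How it is judged:
At the end, for the whole second after the job is handed in: Each part rests released on its own pad, within 12 mm of the pad's centre, upright (0.1 rad), underside on the pad; bar and block within 0.2 rad of their outlines (bar either way round, block any quarter turn); the jar stands within 30 mm of its start (horizontal distance between globe and pad_globe below 0.012 m and z of globe in the frame of pad_globe between 0.002 and 0.009 m and angle between each of globe, rose, block, bar's own z axis and vertical below 0.1 rad and linear speed of each of globe, rose, block, bar below 0.02 m/s and horizontal distance between rose and pad_rose below 0.012 m and z of rose in the frame of pad_rose between 0.002 and 0.009 m and horizontal distance between block and pad_block below 0.012 m and z of block in the frame of pad_block between 0.002 and 0.009 m and horizontal distance between bar and pad_bar below 0.012 m and z of bar in the frame of pad_bar between 0.002 and 0.009 m and angle between the x axis of bar and the x axis of pad_bar, either way round below 0.2 rad and (angle between the x axis of block and the x axis of pad_block, either way round below 0.2 rad or angle between the x axis of block and the y axis of pad_block, either way round below 0.2 rad) and distance of jar from where it was at the start of the episode below 0.03 m and angle between jar's own z axis and vertical below 0.2 rad); the robot touches nothing.
It fails at once if the wooden globe is dropped: more than 60 mm above the table and not held in the fingers (height (world z) of globe above 0.06 m and contact force between the fingers and globe below 0.05 N).
It fails at once if the brass ceiling fitting is dropped: more than 60 mm above the table and not held in the fingers (height (world z) of rose above 0.06 m and contact force between the fingers and rose below 0.05 N).
It fails at once if the switch block is dropped: more than 60 mm above the table and not held in the fingers (height (world z) of block above 0.06 m and contact force between the fingers and block below 0.05 N).
It fails at once if the aluminium bar is dropped: more than 60 mm above the table and not held in the fingers (height (world z) of bar above 0.06 m and contact force between the fingers and bar below 0.05 N).
It fails at once if the glass jar is shoved more than 30 mm or knocked over (distance of jar from where it was at the start of the episode above 0.03 m or angle between jar's own z axis and vertical above 0.5 rad).
It also fails if it takes over 96 s, if anything falls off the work surface, if the arm or the gripper's body presses on something with over 40 N, if the wrist force passes 120 N, or if a joint passes its speed limit or range.

## Working session

There is one attempt and no reset: what is moved stays moved. The work goes in short steps, Python scripts to look and compute and a tool call to move; the robot and the scene stay as the last step left them, time stands still between calls to the robot, and variables do not carry over. Pictures are saved under pics/ and viewed, about 12 in all and at most 16, crops included, and the job is handed in when it is done.

Besides the shell and the picture viewer there is one more tool, called after "Call:" by a JSON object that holds its "name" and its "arguments". servo_tool: Moves the arm, as the interface text tells. Its arguments: {"type":"object","properties":{"motion":{"type":"array"},"newtons":{"type":"number"}},"required":["motion"]}

```bash
ls; mkdir -p pics; python3 - <<'E'
from plant import ctrl
import cv2,numpy as np
s=ctrl.sense(); print(s['time_s'],s['position'],s['orientation'],s['opening'])
for n in ("scene","top","wrist"):
    i=ctrl.camera_info(n); print(n,np.round(i['intrinsics'],1).tolist(),i['k1'],np.round(i['pose'],3).tolist())
    cv2.imwrite(f'pics/{n}0.png',ctrl.grab_frame(n)[:,:,::-1])
E
```

```text
pics
0.0 [ 0.25451224 -0.59728689  0.23948033] [-1.26079841e-03  9.79777560e-01  2.00085630e-01 -2.88662807e-04] 0.09296786701176356
scene [[385.5, 0.0, 252.9], [0.0, 385.5, 184.7], [0.0, 0.0, 1.0]] 0.033427526684814766 [[0.476, 0.637, -0.606, 1.197], [0.879, -0.349, 0.324, -0.361], [-0.004, -0.687, -0.727, 0.803], [0.0, 0.0, 0.0, 1.0]]
top [[496.1, 0.0, 257.6], [0.0, 496.1, 203.9], [0.0, 0.0, 1.0]] 0.04401815884148661 [[0.015, -0.997, 0.08, 0.436], [-1.0, -0.015, -0.004, 0.012], [0.005, -0.08, -0.997, 1.471], [0.0, 0.0, 0.0, 1.0]]
wrist [[331.3, 0.0, 260.0], [0.0, 331.3, 191.0], [0.0, 0.0, 1.0]] -0.020277213141445972 [[0.392, -0.891, -0.228, 0.318], [-0.92, -0.381, -0.094, -0.571], [-0.003, 0.246, -0.969, 0.384], [0.0, 0.0, 0.0, 1.0]]
```

View pics/top0.png

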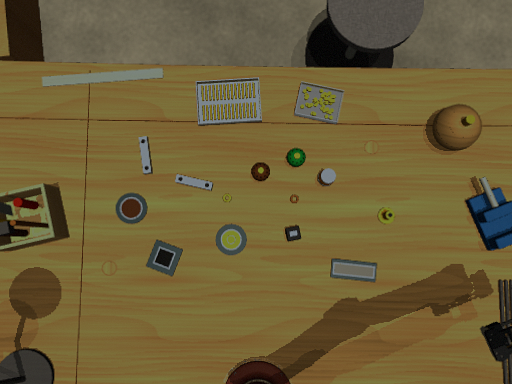

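View pics/scene0.png

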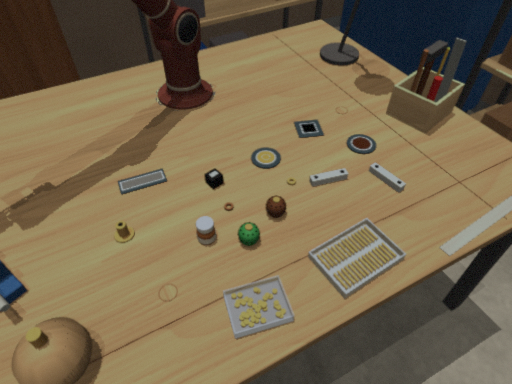

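```bash
cat > h.py <<'E'
from plant import ctrl
import cv2,numpy as np
def rays(info,uv):
    K=np.array(info['intrinsics']);k=info['k1'];uv=np.atleast_2d(uv).astype(float)
    d=np.c_[(uv[:,0]-K[0,2])/K[0,0],(uv[:,1]-K[1,2])/K[1,1]];p=d.copy()
    for _ in range(20): p=d/(1+k*(p**2).sum(1,keepdims=True))
    P=np.array(info['pose']);return P[:3,3],np.c_[p,np.ones(len(p))]@P[:3,:3].T
def world(info,uv,z):
    c,r=rays(info,uv);return c+r*((z-c[2])/r[:,2])[:,None]
def pix(info,X):
    P=np.array(info['pose']);K=np.array(info['intrinsics']);q=(np.atleast_2d(X)-P[:3,3])@P[:3,:3];p=q[:,:2]/q[:,2:]
    p=p*(1+info['k1']*(p**2).sum(1,keepdims=True));return p*[K[0,0],K[1,1]]+K[:2,2]
E
python3 - <<'E'
from h import *
im=cv2.imread('pics/top0.png');info=ctrl.camera_info('top')
seeds=dict(globe=(260,171,.027),rose=(386,215,.03),block=(293,233,.036),bar=(194,182,.024),jar=(328,177,.062),pglobe=(131,208,.005),prose=(231,239,.005),pblock=(164,258,.005),pbar=(354,270,.005),bar2=(145,155,.024),ggl=(296,157,.027))
lab=cv2.cvtColor(im,cv2.COLOR_BGR2LAB).astype(float);tiles=[]
for n,(u,v,z) in seeds.items():
    w=32;x0,y0=u-w,v-w
    L=lab[y0:v+w,x0:u+w];bg=np.median(L.reshape(-1,3),0)
    m=(np.linalg.norm((L-bg)*[.6,1,1],axis=2)>16).astype(np.uint8)
    k,lb,st,ce=cv2.connectedComponentsWithStats(m)
    i=min(range(1,k),key=lambda i:np.hypot(*(ce[i]-w))+ (50 if st[i,4]<25 else 0))
    c,_=cv2.findContours((lb==i).astype(np.uint8),cv2.RETR_EXTERNAL,cv2.CHAIN_APPROX_NONE);c=c[0]
    P=world(info,c[:,0]+[x0,y0],z)[:,:2]
    r=cv2.minAreaRect((P*1000).astype(np.float32))
    print(n,'cent',np.round(world(info,ce[i]+[x0,y0],z)[0,:2],4),'rect',np.round(r[0],1),np.round(r[1],1),round(r[2],1),'R',round(float(np.hypot(*r[0])),0))
    t=cv2.resize(im[y0:v+w,x0:u+w],None,fx=3,fy=3,interpolation=cv2.INTER_CUBIC)
    cv2.drawContours(t,[c*3+1],-1,(255,0,255),1);tiles.append(t)
tiles.append(tiles[0]*0)
cv2.imwrite('pics/m.png',np.vstack([np.hstack(tiles[i:i+4]) for i in (0,4,8)]))
E
```

```text
globe cent [6.481e-01 6.000e-04] rect [648.8   0.8] [54.2 54.3] 46.0 R 649.0
rose cent [ 0.5236 -0.3668] rect [ 525.1 -366. ] [47.3 44.4] 72.2 R 640.0
block cent [ 0.469  -0.0954] rect [469.  -95.4] [41.9 42.6] 11.9 R 479.0
bar cent [0.6137 0.195 ] rect [614.1 194.6] [112.4  29.4] 77.6 R 644.0
jar cent [ 0.6299 -0.1878] rect [ 629.1 -188. ] [52.1 51.5] 0.3 R 657.0
pglobe cent [0.5362 0.3797] rect [535.9 378.5] [88.8 91.2] 0.9 R 656.0
prose cent [0.4487 0.0843] rect [448.7  84.7] [91.6 90.4] 34.7 R 457.0
pblock cent [0.3921 0.278 ] rect [392.5 277.9] [84.7 86.9] 69.9 R 481.0
pbar cent [ 0.3642 -0.2757] rect [ 364.5 -275.9] [133.6  58.5] 84.7 R 457.0
bar2 cent [0.6916 0.3386] rect [691.5 338.6] [113.6  30.1] 8.8 R 770.0
ggl cent [ 0.692  -0.1025] rect [ 692.4 -102.8] [56.1 57.6] 22.2 R 700.0
```

View pics/m.png

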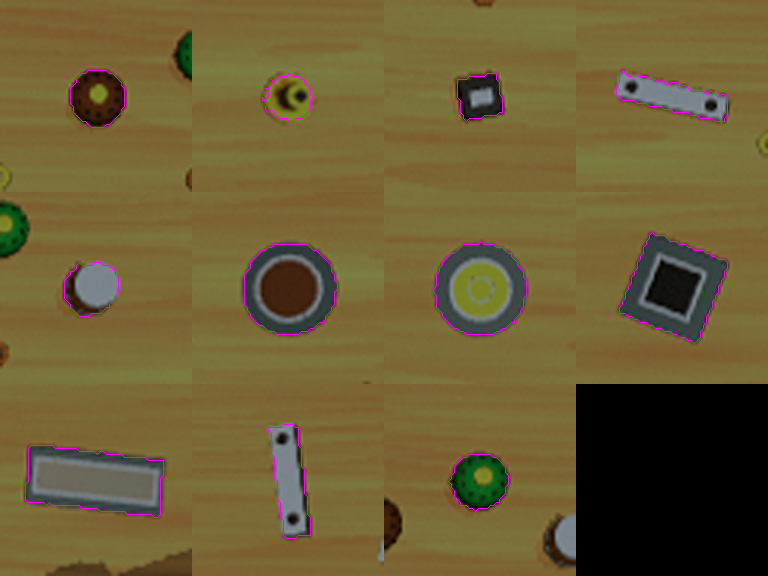

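```bash
cat > go.py <<'E'
import sys
from h import *
def yaw_of(o):
    w,x,y,z=o; return np.degrees(np.arctan2(2*(x*y+w*z),1-2*(y*y+z*z)))
def plan(x,y,z,yaw=None,s=None):
    s=s or ctrl.sense(); p=np.array(s['position']); a=yaw_of(s['orientation'])
    dy=0 if yaw is None else (yaw-a+180)%360-180
    d=np.array([x,y,z])-p; n=int(max(np.ceil(np.linalg.norm(d)/.0598),np.ceil(abs(dy)/6.001),1)); rows=[]
    for i in range(n):
        t=np.radians(a+dy*i/n); xt=np.array([np.cos(t),np.sin(t),0]); yt=np.array([np.sin(t),-np.cos(t),0])
        v=d/n/.06; rows.append([[round(float(v@xt),2),round(float(v@yt),2),round(float(-v[2]),2)],round(-dy/n/6,2)])
    print('t',s['time_s'],'yaw',round(float(a),1),'n',n)
    for r in rows: print(r)
if __name__=='__main__': plan(*map(float,sys.argv[1:]))
E
python3 go.py .526 -.373 .15 50
```

```text
t 0.15 yaw 23.1 n 7
[[0.8, -0.24, 0.21], np.float64(-0.64)]
[[0.82, -0.18, 0.21], np.float64(-0.64)]
[[0.83, -0.13, 0.21], np.float64(-0.64)]
[[0.84, -0.07, 0.21], np.float64(-0.64)]
[[0.84, -0.02, 0.21], np.float64(-0.64)]
[[0.84, 0.04, 0.21], np.float64(-0.64)]
[[0.83, 0.1, 0.21], np.float64(-0.64)]
```

Call:
{"name": "servo_tool", "arguments": {"motion": [[[0.8, -0.24, 0.21], -0.64, -1], [[0.82, -0.18, 0.21], -0.64, -1], [[0.83, -0.13, 0.21], -0.64, -1], [[0.84, -0.07, 0.21], -0.64, -1], [[0.84, -0.02, 0.21], -0.64, -1]], "newtons": 25}}

```text
time_s: 0.78
position: [0.4499, -0.4363, 0.177]
orientation: [-0.0, 0.932, 0.362, -0.0]
wrist_force: [0.8, -1.4, -0.1]
opening: 0.0932
```

Call:
{"name": "servo_tool", "arguments": {"motion": [[[0.84, 0.04, 0.21], -0.64, -1], [[0.83, 0.1, 0.21], -0.64, -1], [[0, 0, 0], 0, -1], [[0, 0, 0], 0, -1]]}}

```text
time_s: 1.27
position: [0.5259, -0.3743, 0.1521]
orientation: [-0.0, 0.907, 0.422, -0.001]
wrist_force: [0.2, -0.3, 0.3]
opening: 0.0931
```

```bash
cat > wp.py <<'E'
import sys
from h import *
# wp.py name label:x,y,z ... : wrist picture 1.5x with projected markers
s=ctrl.sense();i=ctrl.camera_info('wrist');im=ctrl.grab_frame('wrist')[:,:,::-1].copy()
n=sys.argv[1];cv2.imwrite(f'pics/{n}_raw.png',im);np.save(f'pics/{n}.npy',i,allow_pickle=True)
b=cv2.resize(im,None,fx=1.5,fy=1.5)
for a in sys.argv[2:]:
    u=pix(i,[float(v) for v in a.split(',')])[0]; cv2.drawMarker(b,tuple(int(v*1.5) for v in u),(255,0,255),0,14); print(a,np.round(u,1))
cv2.imwrite(f'pics/{n}.png',b);print(s['time_s'],np.round(s['position'],4),np.round(s['wrist_force'],2),s['opening'])
E
python3 wp.py w1 .526,-.373,.003 .526,-.373,.044; python3 go.py .526 -.373 .034
```

```text
.526,-.373,.003 [259.  182.7]
.526,-.373,.044 [258.8 194.2]
1.275 [ 0.5259 -0.3743  0.1521] [ 0.2  -0.25  0.34] 0.09311007238027047
t 1.325 yaw 49.8 n 2
[[0.02, -0.01, 0.99], 0.0]
[[0.02, -0.01, 0.99], 0.0]
```

View pics/w1.png

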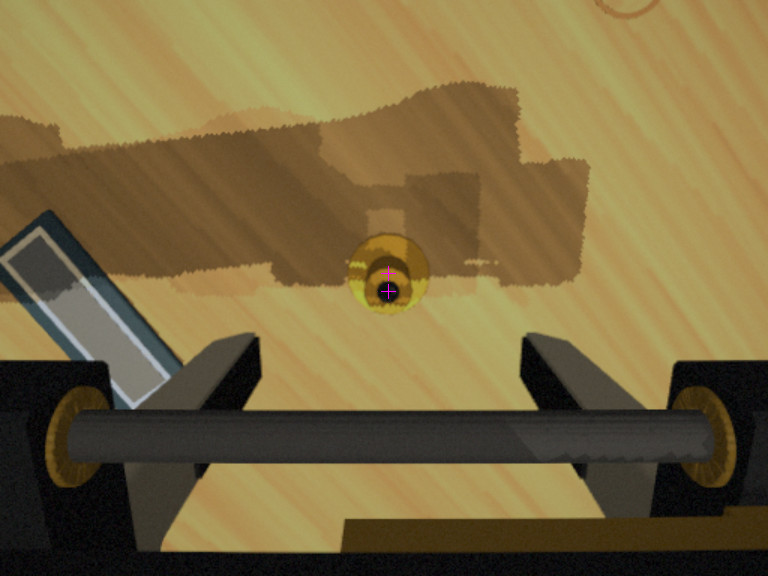

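The wrist view shows the brass fitting at (388,273)/(388,291), exactly on the projected markers, so the measured position is right. Now I grasp it.

Call:
{"name": "servo_tool", "arguments": {"motion": [[[0.02, -0.01, 0.99], 0, -1], [[0.02, -0.01, 0.97], 0, -1], [[0, 0, 0], 0, 1], [[0, 0, 0], 0, 1], [[0, 0, 0], 0, 1]], "newtons": 25}}

```text
time_s: 1.95
position: [0.529, -0.3728, 0.0383]
orientation: [0.003, 0.907, 0.422, 0.002]
wrist_force: [0.6, -0.5, -0.5]
opening: 0.0678
```

Call:
{"name": "servo_tool", "arguments": {"motion": [[[0, 0, 0], 0, 1], [[0, 0, -0.2], 0, 1], [[0, 0, -0.8], 0, 1], [[0, 0, -0.8], 0, 1], [[0, 0, 0], 0, 1]]}}

```text
time_s: 2.58
position: [0.5302, -0.3726, 0.1489]
orientation: [0.005, 0.906, 0.422, 0.003]
wrist_force: [0.2, 0.2, -1.0]
opening: 0.0175
```

```bash
python3 go.py .4487 .0845 .14 80
```

```text
t 2.575 yaw 50.0 n 8
[[0.62, -0.74, 0.02], np.float64(-0.63)]
[[0.67, -0.7, 0.02], np.float64(-0.63)]
[[0.71, -0.66, 0.02], np.float64(-0.63)]
[[0.75, -0.61, 0.02], np.float64(-0.63)]
[[0.79, -0.56, 0.02], np.float64(-0.63)]
[[0.83, -0.5, 0.02], np.float64(-0.63)]
[[0.86, -0.45, 0.02], np.float64(-0.63)]
[[0.88, -0.39, 0.02], np.float64(-0.63)]
```

Call:
{"name": "servo_tool", "arguments": {"motion": [[[0, 0, 0], 0, -1], [[0, 0, 0], 0, -1], [[0, 0, 0], 0, -1], [[0, 0, 0], 0, -1], [[0, 0, 0], 0, -1]]}}

```text
time_s: 3.2
position: [0.5272, -0.3709, 0.1425]
orientation: [-0.0, 0.906, 0.422, -0.0]
wrist_force: [-0.6, 0.0, 0.0]
opening: 0.0632
```

```bash
python3 wp.py w2 .526,-.373,.003 .526,-.373,.044; python3 go.py .526 -.373 .034; python3 -c "
from h import *
s=ctrl.sense();print(s['joint_positions'],s['opening'],s['orientation'])"
```

```text
.526,-.373,.003 [260.2 189.1]
.526,-.373,.044 [260.2 202.1]
3.2 [ 0.5272 -0.3709  0.1425] [-0.55  0.    0.02] 0.06315261627704238
t 3.25 yaw 50.0 n 2
[[-0.02, 0.0, 0.9], 0.0]
[[-0.02, 0.0, 0.9], 0.0]
[ 0.65513255  0.70769231 -0.13171119  1.54915919  0.1097493   0.89244752
 -0.2130616 ] 0.06686253121327385 [-2.18673317e-04  9.06446982e-01  4.22319563e-01 -8.61133310e-05]
```

View pics/w2.png

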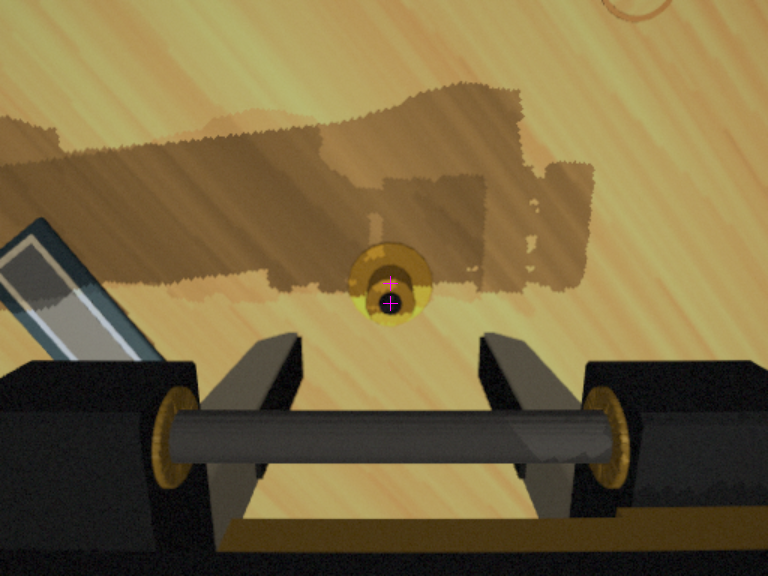

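The fitting is still in place; I had lifted before the slow jaws closed. This time I give them time.

Call:
{"name": "servo_tool", "arguments": {"motion": [[[-0.02, 0, 0.9], 0, 0], [[-0.02, 0, 0.9], 0, 0], [[0, 0, 0], 0, 0], [[0, 0, 0], 0, 1], [[0, 0, 0], 0, 1]], "newtons": 25}}

```text
time_s: 3.88
position: [0.5272, -0.3735, 0.0376]
orientation: [0.002, 0.906, 0.422, 0.001]
wrist_force: [-0.8, 0.9, 0.6]
opening: 0.0308
```

Call:
{"name": "servo_tool", "arguments": {"motion": [[[0, 0, 0], 0, 1], [[0, 0, 0], 0, 1], [[0, 0, 0], 0, 1]]}}

```text
time_s: 4.25
position: [0.5267, -0.3733, 0.0373]
orientation: [0.001, 0.906, 0.422, 0.001]
wrist_force: [-1.4, 0.9, 7.1]
opening: 0.0257
```

Call:
{"name": "servo_tool", "arguments": {"motion": [[[0, 0, -0.3], 0, 1], [[0, 0, -0.7], 0, 1], [[0, 0, -0.6], 0, 1], [[0, 0, 0], 0, 1]]}}

```text
time_s: 4.75
position: [0.528, -0.3743, 0.1354]
orientation: [0.004, 0.906, 0.422, 0.002]
wrist_force: [0.7, -0.3, -1.4]
opening: 0.0252
```

```bash
python3 go.py .4487 .0845 .13 80
```

```text
t 4.75 yaw 50.0 n 8
[[0.63, -0.74, 0.01], np.float64(-0.63)]
[[0.67, -0.7, 0.01], np.float64(-0.63)]
[[0.72, -0.65, 0.01], np.float64(-0.63)]
[[0.76, -0.61, 0.01], np.float64(-0.63)]
[[0.8, -0.55, 0.01], np.float64(-0.63)]
[[0.83, -0.5, 0.01], np.float64(-0.63)]
[[0.86, -0.45, 0.01], np.float64(-0.63)]
[[0.89, -0.39, 0.01], np.float64(-0.63)]
```

Call:
{"name": "servo_tool", "arguments": {"motion": [[[0.63, -0.74, 0.01], -0.63, 1], [[0.67, -0.7, 0.01], -0.63, 1], [[0.72, -0.65, 0.01], -0.63, 1], [[0.76, -0.61, 0.01], -0.63, 1], [[0.8, -0.55, 0.01], -0.63, 1]]}}

```text
time_s: 5.38
position: [0.4753, -0.0838, 0.1273]
orientation: [-0.0, 0.824, 0.566, -0.0]
wrist_force: [0.1, 1.1, -1.4]
opening: 0.0255
```

Call:
{"name": "servo_tool", "arguments": {"motion": [[[0.83, -0.5, 0.01], -0.63, 1], [[0.86, -0.45, 0.01], -0.63, 1], [[0.89, -0.39, 0.01], -0.63, 1], [[0, 0, 0], 0, 1], [[0, 0, 0], 0, 1]]}}

```text
time_s: 6.0
position: [0.4453, 0.0858, 0.1256]
orientation: [-0.0, 0.765, 0.644, -0.001]
wrist_force: [1.0, -1.1, -0.7]
opening: 0.0256
```

```bash
python3 wp.py w3 .4487,.0845,.005; python3 go.py .4487 .0845 .055 80
```

```text
.4487,.0845,.005 [264.  192.2]
6.0 [0.4453 0.0858 0.1256] [ 1.01 -1.06 -0.7 ] 0.025605421296716724
t 6.05 yaw 80.1 n 2
[[0.0, 0.03, 0.59], np.float64(0.01)]
[[0.0, 0.03, 0.59], np.float64(0.01)]
```

View pics/w3.png

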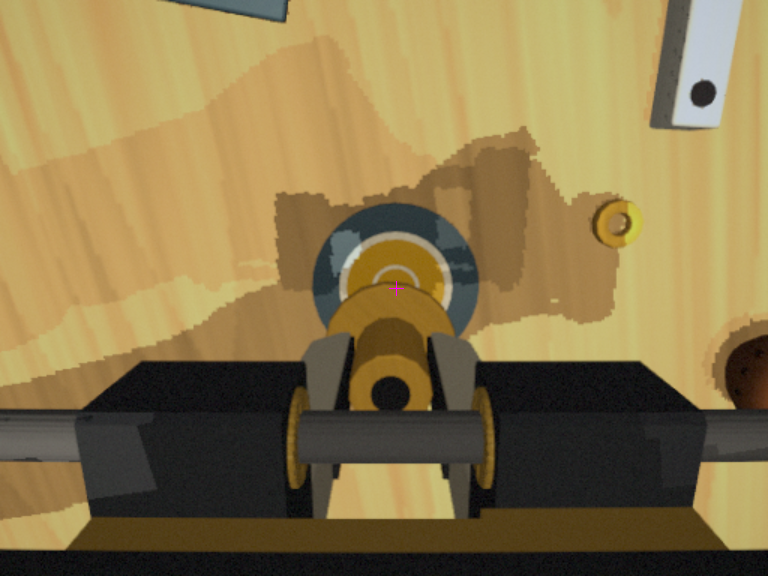

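Pad centre at about (396,285), marker (396,288): agree to a millimetre. Lowering.

Call:
{"name": "servo_tool", "arguments": {"motion": [[[0, 0.03, 0.65], 0, 1], [[0, 0.03, 0.57], 0, 1], [[0, 0, 0], 0, 1], [[0, 0, 0], 0, 1]]}}

```text
time_s: 6.55
position: [0.4499, 0.0848, 0.0535]
orientation: [0.0, 0.766, 0.643, 0.0]
wrist_force: [0.5, -0.1, -1.3]
opening: 0.0256
```

```bash
python3 go.py .4487 .0845 .0415
```

```text
t 6.55 yaw 80.1 n 1
[[-0.01, -0.02, 0.2], 0.0]
```

Call:
{"name": "servo_tool", "arguments": {"motion": [[[-0.01, -0.02, 0.1], 0, 1], [[0, 0, 0.09], 0, 1], [[0, 0, 0], 0, 1], [[0, 0, 0], 0, 1]]}}

```text
time_s: 7.05
position: [0.4484, 0.0852, 0.0417]
orientation: [0.0, 0.765, 0.644, 0.0]
wrist_force: [0.5, -0.4, 0.7]
opening: 0.0259
```

Call:
{"name": "servo_tool", "arguments": {"motion": [[[0, 0, 0], 0, 0], [[0, 0, 0], 0, 0], [[0, 0, 0], 0, -0.3], [[0, 0, -0.5], 0, -0.5], [[0, 0, -0.9], 0, -1]]}}

```text
time_s: 7.68
position: [0.4468, 0.0851, 0.1251]
orientation: [-0.001, 0.765, 0.644, -0.002]
wrist_force: [0.8, -0.4, -0.4]
opening: 0.0712
```

```bash
python3 go.py .469 -.0955 .12 100
```

```text
t 7.675 yaw 80.2 n 4
[[-0.73, 0.22, 0.02], np.float64(-0.82)]
[[-0.74, 0.16, 0.02], np.float64(-0.82)]
[[-0.75, 0.09, 0.02], np.float64(-0.82)]
[[-0.76, 0.03, 0.02], np.float64(-0.82)]
```

Call:
{"name": "servo_tool", "arguments": {"motion": [[[-0.73, 0.22, -0.1], -0.82, -1], [[-0.74, 0.16, 0.02], -0.82, -1], [[-0.75, 0.09, 0.02], -0.82, -0.4], [[-0.76, 0.03, 0.02], -0.82, -0.4], [[0, 0, 0], 0, -0.4]]}}

```text
time_s: 8.3
position: [0.4701, -0.1003, 0.1274]
orientation: [0.0, 0.647, 0.763, -0.001]
wrist_force: [-0.2, 0.6, -0.0]
opening: 0.0682
```

```bash
python3 wp.py w4 .469,-.0955,.0375 .4487,.0845,.049; python3 go.py .469 -.0955 .028 100
```

```text
.469,-.0955,.0375 [259.2 195.2]
.4487,.0845,.049 [ 275.1 -104.3]
8.3 [ 0.4701 -0.1003  0.1274] [-0.23  0.58 -0.05] 0.06824140254254384
t 8.35 yaw 99.6 n 2
[[0.02, -0.01, 0.83], np.float64(-0.03)]
[[0.02, -0.01, 0.83], np.float64(-0.03)]
```

View pics/w4.png

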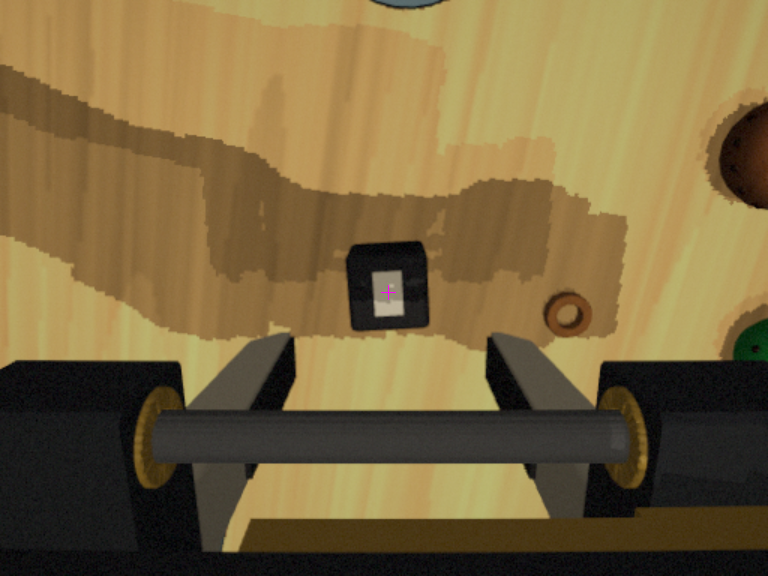

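The block's white rocker is at (388,294) on the marker and its sides align with the jaws to about 2°. Grasp.

Call:
{"name": "servo_tool", "arguments": {"motion": [[[0.02, -0.01, 0.83], 0, -0.3], [[0.02, -0.01, 0.83], 0, -0.3], [[0, 0, 0], 0, -0.2], [[0, 0, 0], 0, 1], [[0, 0, 0], 0, 1]]}}

```text
time_s: 8.98
position: [0.4697, -0.093, 0.03]
orientation: [0.001, 0.643, 0.766, 0.001]
wrist_force: [-0.4, -0.1, -0.6]
opening: 0.04
```

Call:
{"name": "servo_tool", "arguments": {"motion": [[[0, 0, 0], 0, 1], [[0, 0, 0], 0, 1], [[0, 0, 0], 0, 1]]}}

```text
time_s: 9.35
position: [0.4696, -0.093, 0.0299]
orientation: [0.001, 0.644, 0.765, 0.001]
wrist_force: [-0.8, 1.2, 7.6]
opening: 0.0401
```

Call:
{"name": "servo_tool", "arguments": {"motion": [[[0, 0, -0.3], 0, 1], [[0, 0, -0.7], 0, 1], [[0, 0, -0.6], 0, 1], [[0, 0, 0], 0, 1]]}}

```text
time_s: 9.85
position: [0.4707, -0.0937, 0.1272]
orientation: [0.003, 0.644, 0.765, 0.002]
wrist_force: [0.1, -0.0, -1.3]
opening: 0.0403
```

```bash
python3 go.py .3923 .278 .12 69.9
```

```text
t 9.85 yaw 99.8 n 7
[[0.9, -0.03, 0.02], np.float64(0.71)]
[[0.9, -0.1, 0.02], np.float64(0.71)]
[[0.89, -0.17, 0.02], np.float64(0.71)]
[[0.87, -0.23, 0.02], np.float64(0.71)]
[[0.85, -0.3, 0.02], np.float64(0.71)]
[[0.83, -0.36, 0.02], np.float64(0.71)]
[[0.8, -0.42, 0.02], np.float64(0.71)]
```

Call:
{"name": "servo_tool", "arguments": {"motion": [[[0.9, -0.03, 0.02], 0.71, 1], [[0.9, -0.1, 0.02], 0.71, 1], [[0.89, -0.17, 0.02], 0.71, 1], [[0.87, -0.23, 0.02], 0.71, 1], [[0.85, -0.3, 0.02], 0.71, 1]]}}

```text
time_s: 10.48
position: [0.4116, 0.1727, 0.1176]
orientation: [-0.0, 0.775, 0.632, -0.001]
wrist_force: [0.3, -0.2, -1.1]
opening: 0.04
```

Call:
{"name": "servo_tool", "arguments": {"motion": [[[0.83, -0.36, 0.02], 0.71, 1], [[0.84, -0.42, 0.02], 0.71, 1], [[0, 0, 0], 0, 1], [[0, 0, 0], 0, 1]]}}

```text
time_s: 10.98
position: [0.39, 0.2789, 0.1151]
orientation: [0.001, 0.819, 0.574, -0.001]
wrist_force: [0.4, -0.5, -1.2]
opening: 0.0402
```

```bash
python3 wp.py w5 .3923,.278,.005; python3 go.py .393 .280 .045 69.9
```

```text
.3923,.278,.005 [262.8 194.8]
10.975 [0.39   0.2789 0.1151] [ 0.42 -0.49 -1.16] 0.04017687487057922
t 11.025 yaw 70.0 n 2
[[0.02, 0.01, 0.59], np.float64(0.01)]
[[0.02, 0.01, 0.59], np.float64(0.01)]
```

View pics/w5.png

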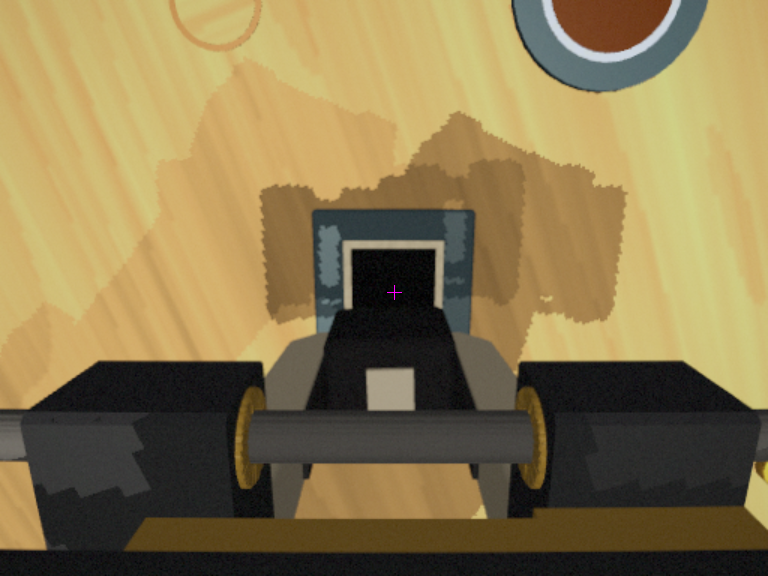

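The block's pad is square to the view, centre at the marker (394,292). Lowering.

Call:
{"name": "servo_tool", "arguments": {"motion": [[[0.02, 0.01, 0.65], 0, 1], [[0.02, 0.01, 0.5], 0, 1], [[0, 0, 0.1], 0, 1], [[0, 0, 0.06], 0, 1], [[0, 0, 0], 0, 1]]}}

```text
time_s: 11.65
position: [0.3931, 0.2817, 0.038]
orientation: [0.0, 0.819, 0.574, 0.001]
wrist_force: [0.5, -0.3, -0.6]
opening: 0.0397
```

Call:
{"name": "servo_tool", "arguments": {"motion": [[[0, 0, 0], 0, 1], [[0, 0, 0], 0, 1]]}}

```text
time_s: 11.9
position: [0.3928, 0.2821, 0.0379]
orientation: [-0.0, 0.819, 0.574, 0.001]
wrist_force: [-1.0, 0.1, -0.1]
opening: 0.0401
```

Call:
{"name": "servo_tool", "arguments": {"motion": [[[-0.03, 0, 0.04], 0, 1], [[0, 0, 0.03], 0, 1], [[0, 0, 0], 0, 1], [[0, 0, 0], 0, 1]]}}

```text
time_s: 12.4
position: [0.392, 0.2803, 0.0348]
orientation: [0.0, 0.819, 0.574, 0.001]
wrist_force: [-1.7, -1.8, 14.8]
opening: 0.0401
```

Contact (14.8 N). Release and move to the globe.

Call:
{"name": "servo_tool", "arguments": {"motion": [[[0, 0, -0.02], 0, -0.2], [[0, 0, 0], 0, -0.2], [[0, 0, 0], 0, -0.3], [[0, 0, -0.5], 0, -0.5], [[0, 0, -0.95], 0, -1]]}}

```text
time_s: 13.02
position: [0.3907, 0.2792, 0.1204]
orientation: [0.0, 0.819, 0.574, -0.003]
wrist_force: [0.7, 0.2, -0.2]
opening: 0.0752
```

```bash
python3 go.py .6485 .0007 .13 95
```

```text
t 13.025 yaw 70.1 n 7
[[-0.41, 0.8, -0.02], np.float64(-0.59)]
[[-0.46, 0.78, -0.02], np.float64(-0.59)]
[[-0.51, 0.75, -0.02], np.float64(-0.59)]
[[-0.56, 0.71, -0.02], np.float64(-0.59)]
[[-0.6, 0.68, -0.02], np.float64(-0.59)]
[[-0.64, 0.64, -0.02], np.float64(-0.59)]
[[-0.68, 0.6, -0.02], np.float64(-0.59)]
```

Call:
{"name": "servo_tool", "arguments": {"motion": [[[-0.41, 0.8, -0.02], -0.59, -0.8], [[-0.46, 0.78, -0.02], -0.59, -0.8], [[-0.51, 0.75, -0.02], -0.59, -0.8], [[-0.56, 0.71, -0.02], -0.59, -0.8], [[-0.6, 0.68, -0.02], -0.59, -0.8]]}}

```text
time_s: 13.65
position: [0.5772, 0.0796, 0.1269]
orientation: [-0.0, 0.72, 0.694, -0.0]
wrist_force: [0.8, 0.3, 0.1]
opening: 0.0834
```

Call:
{"name": "servo_tool", "arguments": {"motion": [[[-0.64, 0.64, -0.02], -0.59, -0.8], [[-0.68, 0.6, -0.02], -0.59, -0.8], [[0, 0, 0], 0, -0.8], [[0, 0, 0], 0, -0.8]]}}

```text
time_s: 14.15
position: [0.6494, 0.0019, 0.1288]
orientation: [-0.001, 0.677, 0.736, -0.0]
wrist_force: [-0.3, 0.3, -0.2]
opening: 0.0836
```

```bash
python3 wp.py w6 .6485,.0007,.057 .6485,.0007,.027; python3 go.py .6485 .0007 .030 95
```

```text
.6485,.0007,.057 [258.3 210.8]
.6485,.0007,.027 [258.6 199. ]
14.15 [0.6494 0.0019 0.1288] [-0.34  0.34 -0.16] 0.08364522033786265
t 14.2 yaw 94.9 n 2
[[-0.02, -0.01, 0.83], np.float64(-0.01)]
[[-0.02, -0.01, 0.83], np.float64(-0.01)]
```

View pics/w6.png

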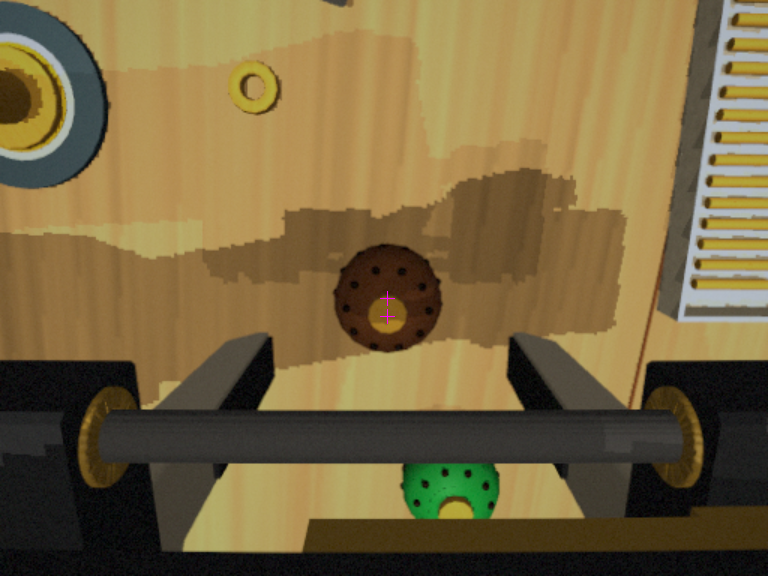

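The globe is at (388,298), with its cap at (388,315), on the markers. The green decoy behind it is clear of the fingers. Grasp.

Call:
{"name": "servo_tool", "arguments": {"motion": [[[-0.02, -0.01, 0.83], 0, -0.8], [[-0.02, -0.01, 0.83], 0, -0.8], [[0, 0, 0], 0, -0.6], [[0, 0, 0], 0, 1], [[0, 0, 0], 0, 1]]}}

```text
time_s: 14.82
position: [0.6503, -0.0004, 0.0325]
orientation: [0.001, 0.676, 0.737, 0.001]
wrist_force: [-0.9, -0.8, 0.2]
opening: 0.0589
```

Call:
{"name": "servo_tool", "arguments": {"motion": [[[0, 0, 0], 0, 1], [[0, 0, 0], 0, 1], [[0, 0, 0], 0, 1], [[0, 0, 0], 0, 1]]}}

```text
time_s: 15.32
position: [0.6499, -0.0008, 0.0322]
orientation: [0.001, 0.677, 0.736, 0.001]
wrist_force: [-2.5, 0.7, 7.2]
opening: 0.053
```

Call:
{"name": "servo_tool", "arguments": {"motion": [[[0, 0, -0.3], 0, 1], [[0, 0, -0.7], 0, 1], [[0, 0, -0.7], 0, 1], [[0, 0, 0], 0, 1]]}}

```text
time_s: 15.82
position: [0.652, -0.0008, 0.1372]
orientation: [0.003, 0.677, 0.736, 0.004]
wrist_force: [-0.7, -0.6, -1.5]
opening: 0.0533
```

```bash
python3 go.py .536 .379 .13 110
```

```text
t 15.825 yaw 94.8 n 7
[[0.92, -0.2, 0.02], np.float64(-0.36)]
[[0.93, -0.16, 0.02], np.float64(-0.36)]
[[0.94, -0.13, 0.02], np.float64(-0.36)]
[[0.94, -0.09, 0.02], np.float64(-0.36)]
[[0.94, -0.06, 0.02], np.float64(-0.36)]
[[0.95, -0.02, 0.02], np.float64(-0.36)]
[[0.95, 0.01, 0.02], np.float64(-0.36)]
```

Call:
{"name": "servo_tool", "arguments": {"motion": [[[0.92, -0.2, 0.02], -0.36, 1], [[0.93, -0.16, 0.02], -0.36, 1], [[0.94, -0.13, 0.02], -0.36, 1], [[0.94, -0.09, 0.02], -0.36, 1], [[0.94, -0.06, 0.02], -0.36, 1]]}}

```text
time_s: 16.45
position: [0.5655, 0.2708, 0.1255]
orientation: [-0.0, 0.604, 0.797, -0.001]
wrist_force: [0.5, 0.6, -1.1]
opening: 0.0537
```

Call:
{"name": "servo_tool", "arguments": {"motion": [[[0.95, -0.02, 0.02], -0.36, 1], [[0.95, 0.01, 0.02], -0.36, 1], [[0, 0, 0], 0, 1], [[0, 0, 0], 0, 1]]}}

```text
time_s: 16.95
position: [0.533, 0.3777, 0.1229]
orientation: [0.0, 0.574, 0.819, -0.001]
wrist_force: [0.7, -1.3, -2.2]
opening: 0.0533
```

```bash
python3 wp.py w7 .536,.379,.005; python3 go.py .536 .3775 .0395 110
```

```text
.536,.379,.005 [263.9 191.8]
16.95 [0.533  0.3777 0.1229] [ 0.65 -1.25 -2.22] 0.05325563021270813
t 17.0 yaw 109.8 n 2
[[0.0, 0.02, 0.7], np.float64(-0.01)]
[[0.0, 0.02, 0.7], np.float64(-0.01)]
```

View pics/w7.png

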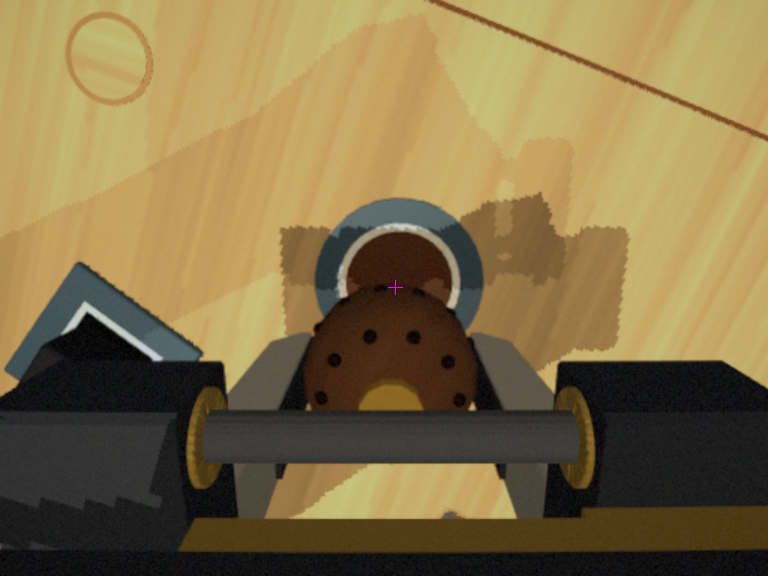

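The globe pad's rim spans 315–483, so its centre is at 399 against the marker's 395: about 2 mm in +tool y. I split the difference and lower.

Call:
{"name": "servo_tool", "arguments": {"motion": [[[0, 0.03, 0.75], 0, 1], [[0, 0.03, 0.55], 0, 1], [[0, 0, 0.08], 0, 1], [[0, 0, 0], 0, 1], [[0, 0, 0], 0, 1]]}}

```text
time_s: 17.62
position: [0.5377, 0.3804, 0.0428]
orientation: [0.0, 0.574, 0.819, 0.002]
wrist_force: [0.0, 0.2, -0.8]
opening: 0.0531
```

```bash
python3 go.py .537 .378 .037 110
```

```text
t 17.625 yaw 109.9 n 1
[[-0.03, -0.02, 0.1], np.float64(-0.01)]
```

Call:
{"name": "servo_tool", "arguments": {"motion": [[[-0.03, 0, 0.05], 0, 1], [[0, 0, 0.05], 0, 1], [[0, 0, 0], 0, 1], [[0, 0, 0], 0, 1]]}}

```text
time_s: 18.12
position: [0.5379, 0.3782, 0.0371]
orientation: [0.001, 0.574, 0.819, 0.001]
wrist_force: [-2.2, -3.0, 8.8]
opening: 0.0533
```

Call:
{"name": "servo_tool", "arguments": {"motion": [[[0, 0, -0.01], 0, -0.6], [[0, 0, 0], 0, -0.6], [[0, 0, 0], 0, -0.6], [[0, 0, -0.4], 0, -0.6], [[0, 0, -0.95], 0, -0.6]]}}

```text
time_s: 18.75
position: [0.5355, 0.3767, 0.114]
orientation: [-0.001, 0.574, 0.819, -0.004]
wrist_force: [0.1, 0.4, -0.2]
opening: 0.0746
```

```bash
python3 go.py .614 .1948 .13 77.6
```

```text
t 18.75 yaw 110.0 n 6
[[-0.55, 0.03, -0.04], np.float64(0.9)]
[[-0.54, 0.08, -0.04], np.float64(0.9)]
[[-0.53, 0.13, -0.04], np.float64(0.9)]
[[-0.52, 0.18, -0.04], np.float64(0.9)]
[[-0.5, 0.23, -0.04], np.float64(0.9)]
[[-0.47, 0.28, -0.04], np.float64(0.9)]
```

Call:
{"name": "servo_tool", "arguments": {"motion": [[[-0.55, 0.03, -0.1], 0.9, -0.5], [[-0.54, 0.08, -0.04], 0.9, -0.5], [[-0.53, 0.13, -0.04], 0.9, -0.2], [[-0.52, 0.18, -0.04], 0.9, -0.2], [[-0.5, 0.23, -0.04], 0.9, -0.2]]}}

```text
time_s: 19.38
position: [0.6016, 0.2258, 0.1319]
orientation: [-0.0, 0.75, 0.661, -0.0]
wrist_force: [-0.4, 0.4, 0.2]
opening: 0.0558
```

Call:
{"name": "servo_tool", "arguments": {"motion": [[[-0.47, 0.28, 0], 0.9, -0.2], [[0, 0, 0], 0, -0.2], [[0, 0, 0], 0, -0.2]]}}

```text
time_s: 19.75
position: [0.6141, 0.198, 0.1319]
orientation: [-0.001, 0.779, 0.627, 0.0]
wrist_force: [0.6, 1.1, -0.1]
opening: 0.056
```

```bash
python3 wp.py w8 .614,.1948,.024 .624,.2421,.024 .6034,.1475,.024; python3 go.py .614 .1948 .026 77.6
```

```text
.614,.1948,.024 [260.5 199.6]
.624,.2421,.024 [260.1 138. ]
.6034,.1475,.024 [260.2 256. ]
19.75 [0.6141 0.198  0.1319] [ 0.65  1.1  -0.11] 0.056020887409937575
t 19.8 yaw 77.7 n 2
[[-0.03, 0.01, 0.88], np.float64(0.01)]
[[-0.03, 0.01, 0.88], np.float64(0.01)]
```

View pics/w8.png

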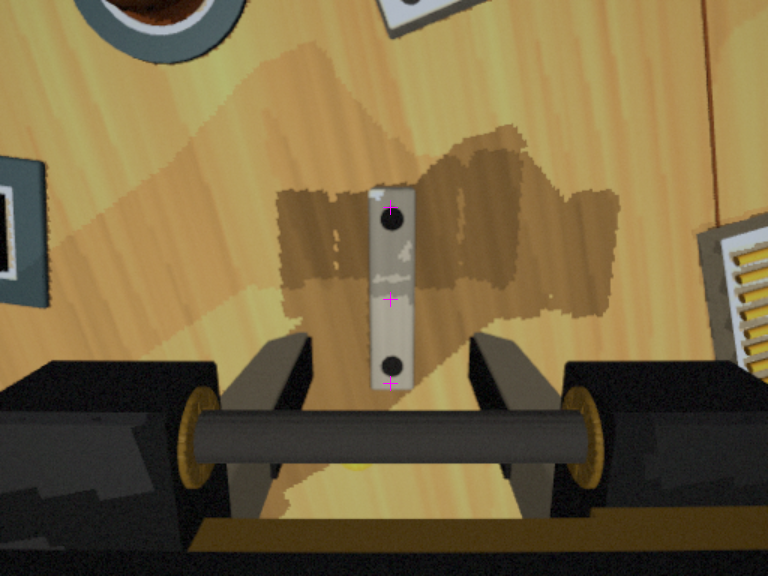

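The bar lies parallel to the view's vertical, holes at (392,218) and (392,366), ends at 188 and 388. I'll convert those into its true centre along its length.

```bash
python3 - <<'E'
from h import *
i=np.load('pics/w8.npy',allow_pickle=True).item()
W=world(i,np.array([[392,218],[392,366],[391,188],[391,388]])/1.5,.024);print(W.round(4),W[:2].mean(0),W[2:].mean(0),np.linalg.norm(W[0]-W[1]),np.linalg.norm(W[2]-W[3]))
E
python3 go.py .614 .196 .026 77.6
```

```text
[[0.6238 0.2365 0.024 ]
 [0.6066 0.1577 0.024 ]
 [0.6265 0.2512 0.024 ]
 [0.6032 0.1451 0.024 ]] [0.61516879 0.19712331 0.024     ] [0.61485275 0.19814275 0.024     ] 0.08062082204251962 0.10867101628132693
t 19.8 yaw 77.7 n 2
[[-0.02, 0.01, 0.88], np.float64(0.01)]
[[-0.02, 0.01, 0.88], np.float64(0.01)]
```

Call:
{"name": "servo_tool", "arguments": {"motion": [[[-0.01, 0.01, 0.88], 0, -0.2], [[-0.01, 0.01, 0.88], 0, 0], [[0, 0, 0], 0, 0], [[0, 0, 0], 0, 1], [[0, 0, 0], 0, 1]], "newtons": 30}}

```text
time_s: 20.42
position: [0.6151, 0.1961, 0.0268]
orientation: [-0.0, 0.779, 0.627, 0.0]
wrist_force: [0.5, 0.4, 0.9]
opening: 0.0312
```

Call:
{"name": "servo_tool", "arguments": {"motion": [[[0, 0, 0], 0, 1], [[0, 0, 0], 0, 1], [[0, 0, 0], 0, 1]]}}

```text
time_s: 20.8
position: [0.6153, 0.1956, 0.0268]
orientation: [-0.0, 0.779, 0.626, -0.0]
wrist_force: [-2.1, 0.4, 2.9]
opening: 0.0237
```

Call:
{"name": "servo_tool", "arguments": {"motion": [[[0, 0, -0.3], 0, 1], [[0, 0, -0.7], 0, 1], [[0, 0, -0.7], 0, 1], [[0, 0, -0.2], 0, 1], [[0, 0, 0], 0, 1]]}}

```text
time_s: 21.42
position: [0.6158, 0.195, 0.141]
orientation: [0.0, 0.78, 0.626, 0.001]
wrist_force: [-0.8, 0.3, -0.4]
opening: 0.0236
```

```bash
python3 go.py .3644 -.2758 .14 84.7
```

```text
t 21.425 yaw 77.5 n 9
[[-0.95, -0.27, 0.0], np.float64(-0.13)]
[[-0.95, -0.28, 0.0], np.float64(-0.13)]
[[-0.94, -0.29, 0.0], np.float64(-0.13)]
[[-0.94, -0.31, 0.0], np.float64(-0.13)]
[[-0.94, -0.32, 0.0], np.float64(-0.13)]
[[-0.93, -0.33, 0.0], np.float64(-0.13)]
[[-0.93, -0.34, 0.0], np.float64(-0.13)]
[[-0.92, -0.36, 0.0], np.float64(-0.13)]
[[-0.92, -0.37, 0.0], np.float64(-0.13)]
```

Call:
{"name": "servo_tool", "arguments": {"motion": [[[-0.95, -0.27, 0], -0.13, 1], [[-0.95, -0.28, 0], -0.13, 1], [[-0.94, -0.29, 0], -0.13, 1], [[-0.94, -0.31, 0], -0.13, 1], [[-0.94, -0.32, 0], -0.13, 1]]}}

```text
time_s: 22.05
position: [0.4731, -0.0679, 0.1388]
orientation: [-0.001, 0.758, 0.653, -0.001]
wrist_force: [0.5, -1.1, -1.2]
opening: 0.0236
```

Call:
{"name": "servo_tool", "arguments": {"motion": [[[-0.93, -0.33, 0], -0.13, 1], [[-0.93, -0.34, 0], -0.13, 1], [[-0.92, -0.36, 0], -0.13, 1], [[-0.92, -0.37, 0], -0.13, 1], [[0, 0, 0], 0, 1]]}}

```text
time_s: 22.68
position: [0.3587, -0.2803, 0.1385]
orientation: [-0.002, 0.744, 0.668, -0.002]
wrist_force: [1.1, 0.9, -1.1]
opening: 0.0238
```

Call:
{"name": "servo_tool", "arguments": {"motion": [[[0, 0, 0], 0, 1]]}}

```text
time_s: 22.8
position: [0.363, -0.2748, 0.1393]
orientation: [-0.002, 0.74, 0.673, 0.0]
wrist_force: [0.2, 0.5, -1.3]
opening: 0.0239
```

```bash
python3 wp.py w9 .3644,-.2758,.005 ; python3 go.py .3644 -.277 .038 84.7
```

```text
.3644,-.2758,.005 [261.6 188.9]
22.8 [ 0.363  -0.2748  0.1393] [ 0.23  0.46 -1.32] 0.023858420395676525
t 22.85 yaw 84.7 n 2
[[-0.02, 0.01, 0.85], np.float64(-0.0)]
[[-0.02, 0.01, 0.85], np.float64(-0.0)]
```

View pics/w9.png

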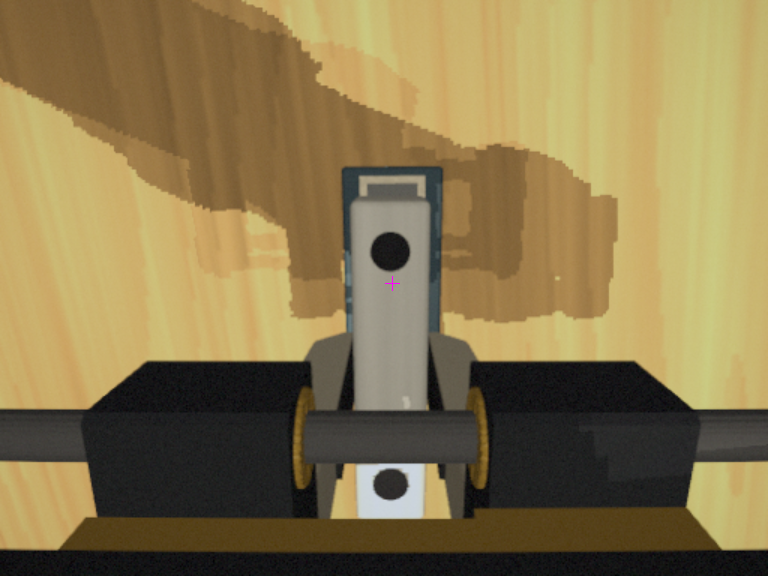

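The bar pad spans 343–442 (centre 392, on the marker) and is parallel to the bar. Lowering.

Call:
{"name": "servo_tool", "arguments": {"motion": [[[-0.02, 0.01, 0.85], 0, 1], [[-0.02, 0.01, 0.75], 0, 1], [[0, 0, 0.08], 0, 1], [[0, 0, 0], 0, 1], [[0, 0, 0], 0, 1]]}}

```text
time_s: 23.48
position: [0.3659, -0.2783, 0.0411]
orientation: [0.001, 0.739, 0.673, 0.001]
wrist_force: [0.4, 0.1, -1.2]
opening: 0.0235
```

```bash
python3 go.py .3644 -.277 .0315 84.7
```

```text
t 23.475 yaw 84.6 n 1
[[0.02, -0.03, 0.16], np.float64(-0.01)]
```

Call:
{"name": "servo_tool", "arguments": {"motion": [[[0.02, -0.02, 0.08], 0, 1], [[0, 0, 0.07], 0, 1], [[0, 0, 0], 0, 1], [[0, 0, 0], 0, 1]]}}

```text
time_s: 23.98
position: [0.3637, -0.277, 0.0315]
orientation: [0.001, 0.74, 0.673, -0.0]
wrist_force: [-1.1, 1.1, 5.6]
opening: 0.0236
```

Contact at the expected height (.0315). Release and withdraw.

Call:
{"name": "servo_tool", "arguments": {"motion": [[[0, 0, -0.01], 0, 0], [[0, 0, 0], 0, 0], [[0, 0, 0], 0, -0.2], [[0, 0, -0.5], 0, -0.2], [[0, 0, -0.95], 0, -0.2]]}}

```text
time_s: 24.6
position: [0.3625, -0.2761, 0.1177]
orientation: [-0.003, 0.74, 0.673, -0.0]
wrist_force: [1.3, -1.2, 0.1]
opening: 0.0556
```

Call:
{"name": "servo_tool", "arguments": {"motion": [[[-0.6, 0, -0.7], 0, -0.2], [[-0.9, 0.3, -0.3], 0, -0.2], [[-0.9, 0.3, 0], 0, -0.2], [[-0.9, 0.3, 0], 0, -0.2], [[-0.9, 0.3, 0], 0, -0.2]]}}

```text
time_s: 25.22
position: [0.4113, -0.5362, 0.178]
orientation: [-0.0, 0.74, 0.673, 0.0]
wrist_force: [0.7, -0.7, -0.3]
opening: 0.0557
```

```bash
python3 - <<'E'
from h import *
im=ctrl.grab_frame('top')[:,:,::-1].copy();info=ctrl.camera_info('top');s=ctrl.sense();print(s['time_s'],s['position'],s['wrist_force'])
cv2.imwrite('pics/top1.png',im);sc=ctrl.grab_frame('scene')[:,:,::-1];cv2.imwrite('pics/scene1.png',sc)
T=[]
for x,y,z in [(.537,.379,.032),(.4487,.0845,.049),(.3923,.278,.041),(.3644,-.2758,.029),(.6299,-.1878,.062)]:
    u=pix(info,(x,y,z))[0];a,b=(u-28).astype(int)
    t=cv2.resize(im[b:b+56,a:a+56],None,fx=4.5,fy=4.5,interpolation=cv2.INTER_CUBIC)
    cv2.drawMarker(t,tuple(int(v) for v in (u-[a,b]+.5)*4.5),(255,0,255),0,12);T.append(t)
i2=ctrl.camera_info('scene');u=pix(i2,(.537,.379,.03))[0].astype(int)
T.append(cv2.resize(sc[u[1]-28:u[1]+28,u[0]-28:u[0]+28],(252,252)))
cv2.imwrite('pics/fin.png',np.vstack([np.hstack(T[:3]),np.hstack(T[3:])]))
E
```

```text
25.275 [ 0.41049677 -0.54492629  0.17668376] [ 0.84140385 -7.06054581  1.07243233]
```

View pics/fin.png

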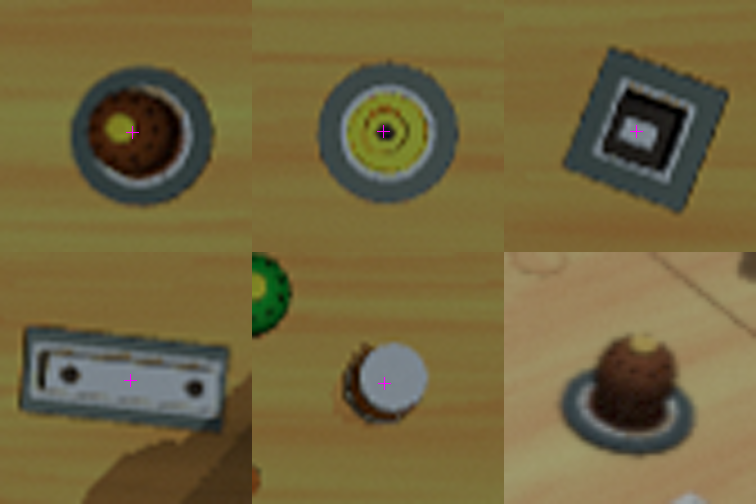

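The final view checks out. The globe's cap is where the marker plus parallax puts it. The fitting's hole and the block's rocker are within about 3 mm of their markers, and the bar's hole midpoint within about 2 mm. All stand upright and aligned, and the jar is untouched.

```bash
python3 -c "
from plant import ctrl
print(ctrl.hand_in())"
```

```text
the job is handed in; nothing more can be done
None
```

The globe, brass fitting, switch block and right-hand bar are each set down on their own pads and released. I handed the job in at about 25 s of the 96 s allowed; it reports no verdict.

- **Grasping:** my first grip on the fitting missed because I lifted before the jaws had closed. The fitting was not moved, and the second try held. The other three held first time. The wrist camera confirmed each part and pad position before I gripped or lowered.
- **Final check from the top camera:** every part is within about 3 mm of its pad centre (12 mm allowed). The bar and block line up with their outlines by eye, against the 0.2 rad allowed.
- **Height and contact:** I felt each part meet its pad before letting go, at about 5 mm above its pick-up height.
- **Jar:** I saw no sign that it had moved. I judged it by eye in the top view and did not measure it again.
- **Disagreements:** the wrist view put the globe's pad about 2 mm from the top-camera position, so I aimed between the two. One late wrist-force reading showed about -7 N sideways, right after the final retreat at 0.18 m height and clear of the parts. I put it down to the arm stopping and did not look into it.

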